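Zero the bench mill and back it off three clicks

ROBOT

A 6-joint arm with a two-finger parallel gripper is mounted at the origin on the work surface. World frame = base frame: x ahead of the robot, y to its left, z up, the work surface at z = 0. Lengths are in mm, angles in rad, forces in N, time in s.
With the tool pointing down it reaches from about 400 to 925 mm from the base axis. Payload 12.5 kg.
Tool frame: the origin (TCP) lies at the very end of the fingers, on their centre line; the grasp point (between the pads) lies 19 mm behind it; z points along the fingers, y is the direction in which the jaws open and shut (so a half turn about z gives the same grasp; the last joint's range is limited). The gripper opens to 95 mm and grips with 3 to 60 N. Pads are 20 mm wide; open, the fingers measure 119 mm over their backs; the gripper's body (75 mm by 180 mm) begins 59 mm behind the grasp point.
Start: joints at [-1.346, 0.491, 1.559, -0, 1.092, -0.106], TCP at [203.023, -591.125, 214.661] pointing down, gripper open.
Joint ranges: [-3.1, 3.1], [-0.84, 2.19], [0.05, 2.79], [-1.13, 4.28], [0.06, 2.93], [-2.69, 2.69]. Speed limits (rad/s): [2.22, 2.22, 2.79, 3.14, 3.14, 3.14].

INTERFACE

Orientations are given as [roll, pitch, yaw] about the fixed x, y, z axes, in that order (R = Rz(yaw) Ry(pitch) Rx(roll)).
In Python, from cell import env gives the robot as it stands.
- The arm moves only by the shell command python3 -m pendant 'ROWS'. ROWS is JSON, a list that holds one entry, the list of rows, each a list of 5 numbers: the opening, from 0 (shut) to 1 (fully open), then the shift along the tool's x, y, z in m, then the turn about the tool's z in rad. A call has exactly 8 rows; each row is the pose to reach, as a shift and turn from the pose commanded when the call began, along the tool's axes at that moment; what a row does not reach only later rows make up. A row lasts 1/10 s, in which the tool goes at most 50 mm and 8.59 degrees, less where a joint would pass 70% of its speed; a pose out of reach is approached as far as the arm can. A call with a gripper value outside its range is refused whole. The fingers move at their own pace and stop on an object; the grip force is fixed at half the most. Time passes only in rows, so rows that repeat a pose let the fingers close, or fill a call up. It gives the time, the measured TCP pose, the force and the opening at its end, in the units of the state.
- env.state(): the state, without advancing time (a new reading comes with each control period).
- env.read_camera(name): name is "side" or "top"; returns a dict with "image" (384x512x3 uint8, blue, green, red), "range_z" (384x512 float32, mm along the optical axis (not along the pixel's ray), 0 where there is no reading), "fx", "fy", "cx", "cy" (pixels), "rvec" (rotation vector, rad) and "tvec" (3), from world to camera coordinates, as OpenCV has them. Camera axes: x right, y down, z forward; pixel columns grow to the right and rows downward; lengths in mm; the calibration is good to about 2 mm. A picture is of the moment at which its call begins.
- env.job_done(): hands the job in, once; it reports no verdict.
The state is a dict: "t": time; "joints": joint angles; "qvel": joint speeds; "tau": joint torques, N m; "eef_pos": TCP position; "tcp_rot": TCP orientation; "ft_force": force on the tool from outside, world axes, zero at the start; "moment": the same for the moment, N m; "opening": opening from 0.0 (shut) to 1.0 (fully open).
Only numpy, scipy, OpenCV 4.12 (cv2) and the standard library are available. Lean on these libraries where they do the work, as an engineer would, in place of code of your own. Each camera call takes 0.05 s, during which the arm holds its last target. There are 200 camera calls.

TASK

Set the fineness of the bench mill: turn its adjustment ring clockwise until you feel the burrs press firmly against each other, without forcing them, then turn it back counter-clockwise by three clicks and let go. Leave the other things on the bench alone.

Things in the scene. Friction and masses are not known exactly. Their poses are not given: they have to be found in the camera images.
- mill: Bench mill, fixed to the bench: a white round housing (104 mm across at its top, 105 mm high) on a grey 200 x 180 mm base, a grey motor block on one side (+x, top at 92 mm), a spout over a steel cup on the other. Origin on the bench on the mill's vertical axis, z up. On top it carries the adjustment ring. Inside, the upper burr rides on the ring's thread above the fixed lower burr.
- ring: Adjustment ring: a black scalloped skirt (88 mm diameter, 107 to 127 mm above the bench) and on it a round knurled aluminium collar to grip (52 mm diameter, 127 to 170 mm, free all round), in one piece. Turns about the mill's vertical axis; from above, clockwise closes the burrs. Origin on that axis at bench height; its yaw is the ring's angle, x towards the pointer tab.
- ring_grip (a point): Point on the ring's axis 150 mm above the bench, at a good height to grip the collar. The ring clicks 16 times a turn (22.5 degrees a click); a click takes about 0.1 N m to get over and draws the ring on into its next rest position. The rest positions lie at whole clicks from the touching point of the burrs, touching point included.
- ring_pointer (a point): Tip of the small aluminium pointer tab on the ring's skirt, 48 mm from the axis, 129 mm above the bench (the tab's top); goes round with the ring. At the start the ring stands 0.9 to 2.4 rad open (counter-clockwise) of the touching point, which differs from time to time, as the burrs wear, and cannot be seen.
- mill_axis (a point): Point on the ring's axis at the top of the fixed housing, 105 mm above the bench; does not turn with the ring. Past the touching point the torque climbs steeply, about 7 N m per rad: 0.4 to 0.8 N m (about 3 to 7 degrees past touch) is firm contact; beyond 1.1 N m (10 degrees past) the burrs are being forced. Let go there, the ring springs back to the touching point.
- upper_burr_face (a point): Grinding face of the upper burr, inside the mill, on its axis; it does not turn, and rises with the ring's thread by 2.5 mm a turn (0.157 mm a click) when the ring is turned counter-clockwise. z up.
- lower_burr_face (a point): Grinding face of the lower burr, inside the mill on its axis, about 80 mm above the bench (it differs a little with wear) and still, z up. The burrs touch when the upper face is level with it.
- jar: Clear specimen jar with a white cap, 68 mm diameter, 85 mm high, loose, to be left alone; origin at the centre of its underside.
- rack: White rack, 70 x 170 mm, 94 mm high with its capped tubes, loose, to be left alone; origin at the centre of its underside.
- cup: Small open steel cup, 56 mm diameter, 45 mm high, standing loose on the bench, to be left alone; origin at the centre of its underside.

How it is judged (in metres and radians):
On the way, in this order (a step that is already met when the one before it is completed fails the run):
1. the burrs are pressed firmly together: the ring is at least 1.7 degrees past the touching point (z of upper_burr_face in the frame of lower_burr_face below -1.2e-05 m), for 0.05 s.
2. the ring is backed off by three clicks (z of upper_burr_face in the frame of lower_burr_face between 0.000405 and 0.000537 m), for 0.2 s.
At the end, for the whole second after the job is handed in: The ring stands at the third click counter-clockwise from the touching point (to within 0.42 of a click, so 2.58 to 3.42 clicks), let go, and jar, rack and cup are within 20 mm of where they stood (all of step 2 and distance of each of jar, rack, cup from where it was at the start of the episode below 0.02 m).
It fails at once if the burrs are forced: the ring is driven more than 10 degrees past the touching point (about 1.1 N m) (z of upper_burr_face in the frame of lower_burr_face below -7e-05 m).
It fails at once if jar, rack or cup knocked away by more than 20 mm (distance of any of jar, rack, cup from where it was at the start of the episode above 0.02 m).
It also fails if it takes over 61 s, if anything falls off the work surface, if the arm or the gripper's body presses on something with over 40 N, if the wrist force passes 120 N, or if a joint passes its speed limit or range.

## Working session

There is one attempt and no reset: what is moved stays moved. The work goes in short steps, Python scripts to look and compute and a shell command to move; the robot and the scene stay as the last step left them, time stands still between calls to the robot, and variables do not carry over. Pictures are saved under pics/ and viewed, about 8 in all and at most 12, crops included, and the job is handed in when it is done.

```bash
mkdir -p pics; ls; python3 - <<'E'
from cell import env
import cv2,numpy as np
s=env.state();print(s)
for n in("side","top"):
    c=env.read_camera(n);cv2.imwrite(f"pics/{n}0.png",c["image"]);np.savez(f"/tmp/{n}0.npz",**c)
    R=cv2.Rodrigues(np.array(c["rvec"]))[0];print(n,c["fx"],c["cx"],c["cy"],-R.T@np.array(c["tvec"]).ravel())
E
```

```text
pics
{'t': 0.0, 'joints': array([-1.34559086e+00,  4.91543728e-01,  1.55948126e+00,  6.33059448e-06,
        1.09168745e+00, -1.05614877e-01]), 'qvel': array([ 0.00167684, -0.00044716, -0.00148469, -0.00076023, -0.00080826,
        0.00116834]), 'tau': array([-1.03592552e-03, -6.12643290e+01, -2.58189100e+01,  6.91403914e-02,
        4.81019507e-02, -1.06462298e-04]), 'eef_pos': array([ 202.9684096 , -590.85376042,  214.06062905]), 'tcp_rot': array([-3.14047970e+00, -1.23629739e-04,  3.30817358e-01]), 'ft_force': array([-0.52706661,  0.53329028,  0.40981268]), 'moment': array([ 0.06625082, -0.02491975, -0.00703654]), 'opening': 1.002226407026882}
side 366.197291088182 253.6279862710289 183.57427594491713 [ -8.43520535 602.90790904 873.90518189]
top 356.99568951696443 255.42176786400492 190.93623102043887 [ 371.81415893   -8.62243673 1018.5159734 ]
```

View pics/side0.png

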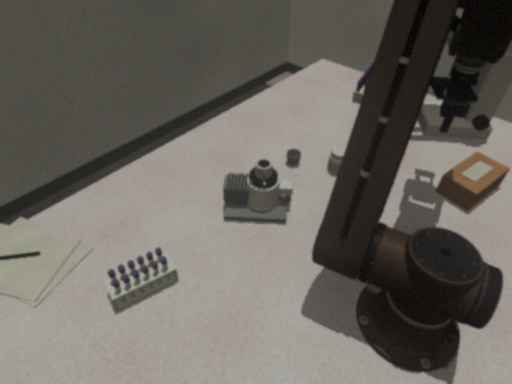

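View pics/top0.png

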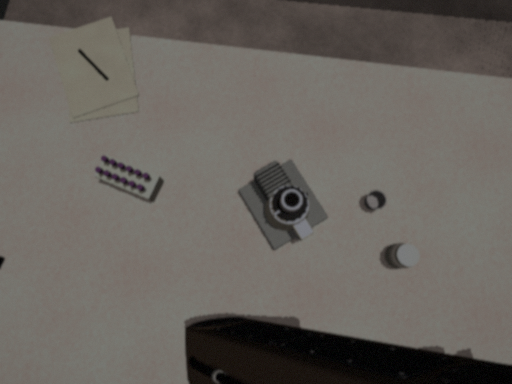

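Side view: the mill's collar is near (264,163), the rack near (140,275). Top view: collar near (290,200), cup (374,201), jar (403,255), rack (128,177). I'll enlarge the mill in both.

```bash
cat > h.py <<'E'
import numpy as np,cv2
def load(n):return dict(np.load(f"/tmp/{n}.npz"))
def cam(c):
    R=cv2.Rodrigues(np.array(c["rvec"]))[0];return R,np.array(c["tvec"]).ravel()
def ray(c,u,v):
    R,t=cam(c);d=np.array([(u-c["cx"])/c["fx"],(v-c["cy"])/c["fy"],1]);return -R.T@t,R.T@d
def cloud(c):
    R,t=cam(c);v,u=np.indices(c["range_z"].shape);z=c["range_z"]
    P=np.stack([(u-c["cx"])/c["fx"]*z,(v-c["cy"])/c["fy"]*z,z],-1)
    return (P-t)@R
def tri(a,b):
    (o1,d1),(o2,d2)=a,b
    s=np.linalg.lstsq(np.stack([d1,-d2],1),o2-o1,rcond=None)[0];p,q=o1+s[0]*d1,o2+s[1]*d2
    return (p+q)/2,np.linalg.norm(p-q)
def proj(c,p):
    R,t=cam(c);q=R@np.array(p)+t;return c["fx"]*q[0]/q[2]+c["cx"],c["fy"]*q[1]/q[2]+c["cy"]
E
python3 - <<'E'
from h import *
a=load("side0");b=load("top0")
f=lambda c,u,v:cv2.convertScaleAbs(cv2.resize(c["image"][v:v+50,u:u+50],None,fx=8,fy=8,interpolation=cv2.INTER_CUBIC),alpha=1.6)
cv2.imwrite("pics/crop0.png",np.hstack([f(a,240,150),f(b,265,175)]))
for n,c in(("side",a),("top",b)):
    P=cloud(c);m=(c["range_z"]>0)
    for lo,hi in((160,180),(120,135)):
        k=m&(P[...,2]>lo)&(P[...,2]<hi);u0,v0=((264,163) if n=="side" else (290,200))
        vv,uu=np.indices(m.shape);k&=np.hypot(uu-u0,vv-v0)<30
        q=P[k];print(n,lo,len(q),q.mean(0) if len(q) else"", q.min(0) if len(q) else"",q.max(0)if len(q) else"")
E
```

```text
side 160 184 [536.74472142 -69.99195175 169.46651234] [ 513.52666786 -101.24229989  160.5436147 ] [564.44440127 -46.90465707 175.67847486]
side 120 275 [529.02013373 -60.74219614 127.35747198] [ 494.09701172 -118.16675218  120.0140814 ] [584.10284976 -28.33394795 134.97745594]
top 160 369 [542.96621609 -74.07091271 169.55247637] [ 517.55609659 -100.21019035  160.13722904] [569.79638691 -48.50461993 174.49668396]
top 120 548 [538.36521222 -71.6532939  126.55986292] [ 499.59885323 -118.55244516  120.5680314 ] [588.82699719 -28.61497926 134.45424902]
```

View pics/crop0.png

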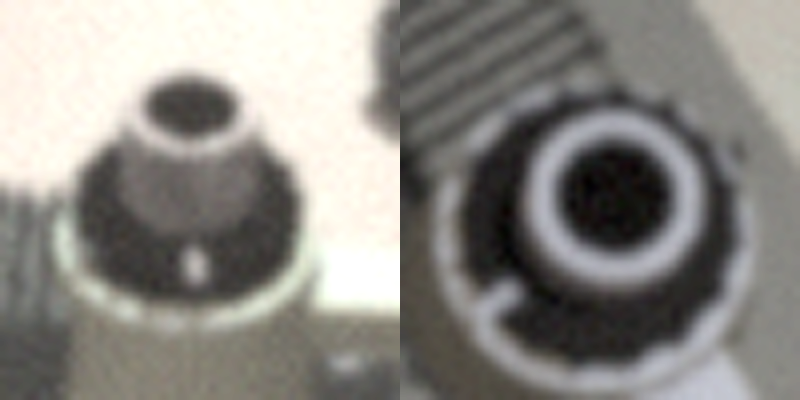

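In the crop, the side view shows the collar top centred at about (263.3,162.9) px with the pointer tip at about (264.2,184.3). The top view shows the collar at about (291.1,199.2) and the pointer tip at about (275,213.7).

```bash
python3 - <<'E'
from h import *
a=load("side0");b=load("top0")
C,e=tri(ray(a,263.3,162.9),ray(b,291.1,199.2));print("collar",C,e)
T,e=tri(ray(a,264.2,184.3),ray(b,275,213.7));print("tip",T,e,np.hypot(*(T-C)[:2]),np.degrees(np.arctan2(*(T-C)[1::-1])))
# circle fit of collar top points from the top cloud
P=cloud(b);vv,uu=np.indices(P.shape[:2]);k=(np.hypot(uu-291,vv-199)<14)&(P[...,2]>160);q=P[k]
print("top cloud centre",(q.min(0)+q.max(0))/2,np.median(q,0))
# obstacle heights near mill
k=(P[...,2]>60)&(np.hypot(P[...,0]-541,P[...,1]+74)<220);q=P[k];d=np.hypot(q[:,0]-541,q[:,1]+74)
print("max z beyond 60mm",q[d>60][:,2].max(), "beyond 30",q[(d>32)&(d<60)][:,2].max())
for n,u,v in(("cup",374,201),("jar",403,255),("rack",128,177)):print(n,P[v,u])
E
```

```text
collar [541.19853985 -73.96879654 171.7606813 ] 2.2375670609609957
tip [508.1384647  -41.23470859 125.78570849] 2.597596201666201 46.5240699271792 135.2838783415863
top cloud centre [470.80527292 -54.41631354 589.32660122] [543.05117304 -73.89062179 169.71930248]
max z beyond 60mm 1018.5159734039293 beyond 30 131.88093144309153
cup [ 601.01881712 -324.3961497     3.60198993]
jar [ 450.61495441 -381.16398003   85.28235811]
rack [570.91326608 374.9972912   54.27462437]
```

Both views agree: the axis is at about (542,-74), the collar top at about 170 mm and the pointer radius at about 47 mm. I'll move above it at the present height (tool shift 488, -379 mm in all), winding the wrist counter-clockwise for later room.

```bash
python3 -m pendant '[[[1,0.037,-0.029,0,0],[1,0.074,-0.057,0,0],[1,0.112,-0.087,0,0],[1,0.150,-0.116,0,0],[1,0.188,-0.146,0,0],[1,0.226,-0.175,0,0],[1,0.264,-0.205,0,0],[1,0.300,-0.233,0,0]]]'
python3 -m pendant '[[[1,0.037,-0.029,0,-0.14],[1,0.074,-0.057,0,-0.28],[1,0.112,-0.087,0,-0.42],[1,0.150,-0.116,0,-0.56],[1,0.180,-0.140,0,-0.7],[1,0.188,-0.146,0,-0.84],[1,0.188,-0.146,0,-0.98],[1,0.188,-0.146,0,-1.12]]]'
python3 -m pendant '[[[1,0,0,0,-0.14],[1,0,0,0,-0.28],[1,0,0,0,-0.42],[1,0,0,0,-0.56],[1,0,0,0,-0.7],[1,0,0,0,-0.84],[1,0,0,0,-0.98],[1,0,0,0,-1.12]]]'
python3 - <<'E'
from cell import env
import cv2,numpy as np
s=env.state();print(s)
for n in("side","top"):
    c=env.read_camera(n);np.savez(f"/tmp/{n}1.npz",**c)
from h import *
print(proj(c,(542,-74,214)))
cv2.imwrite("pics/s1.png",np.hstack([cv2.resize(load(n)["image"][v:v+100,u:u+100],(400,400),interpolation=2) for n,u,v in(("side1",210,90),("top1",240,150))]))
E
```

```text
t: 0.9
eef_pos: [411.7, -271.4, 214.6]
tcp_rot: [-3.141, 0.0, 0.331]
ft_force: [1.0, -0.8, -0.3]
opening: 1.002
t: 1.7
eef_pos: [541.5, -73.4, 214.2]
tcp_rot: [-3.141, -0.0, 1.458]
ft_force: [-0.5, -0.1, 0.1]
opening: 1.001
t: 2.5
eef_pos: [541.3, -74.1, 214.4]
tcp_rot: [-3.141, -0.001, 2.577]
ft_force: [0.1, -0.0, -0.6]
opening: 0.999
{'t': 2.5, 'joints': array([-2.56991864e-01,  3.79998781e-01,  1.75258153e+00, -7.63238283e-05,
        1.00955995e+00, -1.26265729e+00]), 'qvel': array([-2.12295731e-04,  9.56192406e-04, -1.48642233e-04,  5.72704946e-04,
       -1.53220355e-03, -1.39066607e+00]), 'tau': array([-1.13967062e-04, -5.21499002e+01, -2.43013215e+01, -8.91108153e-03,
        8.85145250e-02,  2.31301233e+00]), 'eef_pos': array([541.31236668, -74.13901304, 214.3605194 ]), 'tcp_rot': array([-3.14136502e+00, -5.02220764e-04,  2.57650234e+00]), 'ft_force': array([ 0.0978526 , -0.04484903, -0.62031015]), 'moment': array([ 0.01899935, -0.14665829,  0.03160891]), 'opening': 0.9994195754770582}
(np.float64(293.15398444359073), np.float64(195.86985529567843))
```

View pics/s1.png

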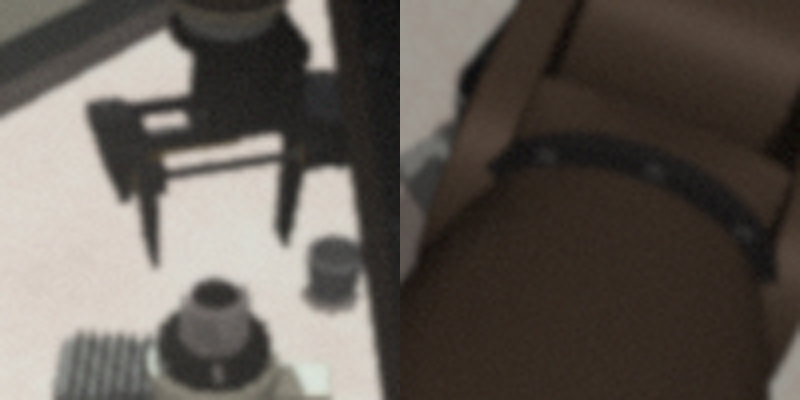

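The side view shows the fingertips straddling the collar, midpoint about 221 px against the collar's 217 in the crop, so it's centred. The top view is hidden by the arm. Next I'll lower 79 mm (TCP at about 135) and close.

```bash
python3 -m pendant '[[[1,0,0,0.02,0],[1,0,0,0.04,0],[1,0,0,0.06,0],[1,0,0,0.07,0],[1,0,0,0.079,0],[1,0,0,0.079,0],[0.8,0,0,0.079,0],[0.65,0,0,0.079,0]]]'
python3 -m pendant '[[[0.55,0,0,0,0],[0.5,0,0,0,0],[0.4,0,0,0,0],[0.3,0,0,0,0],[0.2,0,0,0,0],[0,0,0,0,0],[0,0,0,0,0],[0,0,0,0,0]]]'
python3 - <<'E'
from cell import env
s=env.state();print(s["moment"],s["ft_force"],s["tau"][5],s["joints"][5])
E
```

```text
t: 3.4
eef_pos: [541.8, -74.3, 136.3]
tcp_rot: [3.141, 0.001, 2.57]
ft_force: [0.4, -1.1, 0.1]
opening: 0.886
t: 4.2
eef_pos: [541.4, -74.3, 135.7]
tcp_rot: [-3.141, 0.0, 2.571]
ft_force: [-2.7, -1.5, 3.0]
opening: 0.541
[-0.34821963  0.15069975  0.02839873] [-2.74297726 -1.47666435  3.00528957] 0.006124579376773909 -1.2568861595838556
```

Gripped at 51 mm opening, which matches the 52 mm collar. The touching point is at least 0.9 rad away, so I'll turn 0.4 twice first.

```bash
cat > st.py <<'E'
from cell import env
s=env.state();print("M",s["moment"].round(3),"F",s["ft_force"].round(1),"tau6",round(s["tau"][5],3),"j6",round(s["joints"][5],4),"yaw",round(s["tcp_rot"][2],4))
E
python3 -m pendant '[[[0,0,0,0,0.06],[0,0,0,0,0.12],[0,0,0,0,0.18],[0,0,0,0,0.24],[0,0,0,0,0.30],[0,0,0,0,0.36],[0,0,0,0,0.40],[0,0,0,0,0.40]]]'; python3 st.py
python3 -m pendant '[[[0,0,0,0,0.06],[0,0,0,0,0.12],[0,0,0,0,0.18],[0,0,0,0,0.24],[0,0,0,0,0.30],[0,0,0,0,0.36],[0,0,0,0,0.40],[0,0,0,0,0.40]]]'; python3 st.py
```

```text
t: 5.0
eef_pos: [541.7, -74.0, 135.7]
tcp_rot: [3.141, 0.0, 2.17]
ft_force: [0.9, 0.8, 3.2]
opening: 0.54
M [ 0.11 -0.15  0.01] F [0.9 0.8 3.2] tau6 0.565 j6 -0.8563 yaw 2.1702
t: 5.8
eef_pos: [542.1, -73.9, 135.7]
tcp_rot: [3.14, 0.0, 1.771]
ft_force: [4.0, 3.1, 0.9]
opening: 0.543
M [ 0.539 -0.591 -0.039] F [4.  3.1 0.9] tau6 0.568 j6 -0.4575 yaw 1.7713
```

```bash
python3 -m pendant '[[[0,0,0,0,0.03],[0,0,0,0,0.06],[0,0,0,0,0.09],[0,0,0,0,0.12],[0,0,0,0,0.14],[0,0,0,0,0.14],[0,0,0,0,0.14],[0,0,0,0,0.14]]]' >/dev/null; python3 st.py
```

```text
M [ 0.589 -0.733 -0.042] F [6.7 3.9 0.1] tau6 -0.018 j6 -0.3191 yaw 1.6329
```

```bash
python3 -m pendant '[[[0,0,0,0,0.02],[0,0,0,0,0.04],[0,0,0,0,0.06],[0,0,0,0,0.08],[0,0,0,0,0.08],[0,0,0,0,0.08],[0,0,0,0,0.08],[0,0,0,0,0.08]]]' >/dev/null; python3 st.py
```

```text
M [ 0.604 -0.685 -0.028] F [6.5 3.9 0.5] tau6 -0.045 j6 -0.2391 yaw 1.5528
```

```bash
python3 -m pendant '[[[0,0,0,0,0.02],[0,0,0,0,0.04],[0,0,0,0,0.06],[0,0,0,0,0.08],[0,0,0,0,0.08],[0,0,0,0,0.08],[0,0,0,0,0.08],[0,0,0,0,0.08]]]' >/dev/null; python3 st.py
```

```text
M [ 0.662 -0.796 -0.025] F [ 7.1  3.1 -0.8] tau6 -0.064 j6 -0.159 yaw 1.4726
```

```bash
python3 -m pendant '[[[0,0,0,0,0.02],[0,0,0,0,0.04],[0,0,0,0,0.06],[0,0,0,0,0.08],[0,0,0,0,0.08],[0,0,0,0,0.08],[0,0,0,0,0.08],[0,0,0,0,0.08]]]' >/dev/null; python3 st.py
```

```text
M [ 0.642 -0.822  0.314] F [ 7.4  3.2 -0.3] tau6 0.334 j6 -0.0796 yaw 1.3935
```

Mz jumped to 0.31, well above a click. I'll press 0.03 rad more to confirm the 7 N m/rad slope.

```bash
python3 -m pendant '[[[0,0,0,0,0.01],[0,0,0,0,0.02],[0,0,0,0,0.03],[0,0,0,0,0.03],[0,0,0,0,0.03],[0,0,0,0,0.03],[0,0,0,0,0.03],[0,0,0,0,0.03]]]' >/dev/null; python3 st.py
```

```text
M [ 0.633 -0.889  0.575] F [ 7.5  4.3 -0.5] tau6 0.58 j6 -0.0499 yaw 1.3641
```

Torque is 0.575 N m, firm. The slope is about 8.8 N m/rad, which is the 7 of the burrs plus the detent. That puts the touching point at yaw of about 1.433, so three clicks back is yaw 2.611, a turn of -1.247.

```bash
python3 -m pendant '[[[0,0,0,0,-0.08],[0,0,0,0,-0.16],[0,0,0,0,-0.24],[0,0,0,0,-0.32],[0,0,0,0,-0.40],[0,0,0,0,-0.48],[0,0,0,0,-0.56],[0,0,0,0,-0.64]]]' >/dev/null; python3 st.py
python3 -m pendant '[[[0,0,0,0,-0.08],[0,0,0,0,-0.16],[0,0,0,0,-0.24],[0,0,0,0,-0.32],[0,0,0,0,-0.40],[0,0,0,0,-0.48],[0,0,0,0,-0.56],[0,0,0,0,-0.607]]]' >/dev/null; python3 st.py
python3 -m pendant '[[[0,0,0,0,0],[0,0,0,0,0],[0,0,0,0,0],[0,0,0,0,0],[0.6,0,0,0,0],[0.7,0,0,0,0],[0.9,0,0,0,0],[1,0,0,0,0]]]'; python3 st.py
python3 -m pendant '[[[1,0,0,0,0],[1,0,0,0,0],[1,0,0,0,0],[1,0,0,-0.02,0],[1,0,0,-0.04,0],[1,0,0,-0.06,0],[1,0,0,-0.08,0],[1,0,0,-0.08,0]]]'
python3 - <<'E'
from cell import env
import cv2,numpy as np
c=env.read_camera("side");np.savez("/tmp/side2.npz",**c)
f=lambda i:cv2.convertScaleAbs(cv2.resize(i[150:200,240:290],(400,400),interpolation=2),alpha=1.6)
from h import *
cv2.imwrite("pics/s2.png",np.hstack([f(load("side0")["image"]),f(c["image"])]))
E
```

```text
M [ 0.334 -0.389 -0.09 ] F [1.9 2.5 1.2] tau6 1.225 j6 -0.6923 yaw 2.006
M [-0.106 -0.103 -0.055] F [-1.  -0.6  3. ] tau6 0.327 j6 -1.2992 yaw 2.6131
t: 12.2
eef_pos: [541.5, -74.1, 135.5]
tcp_rot: [3.142, -0.0, 2.608]
ft_force: [-0.5, 0.1, -0.2]
opening: 0.797
M [ 0.046 -0.117 -0.004] F [-0.5  0.1 -0.2] tau6 0.002 j6 -1.2938 yaw 2.6077
t: 13.0
eef_pos: [542.4, -74.4, 217.8]
tcp_rot: [3.14, 0.004, 2.608]
ft_force: [0.4, -1.2, 0.0]
opening: 1.001
```

View pics/s2.png

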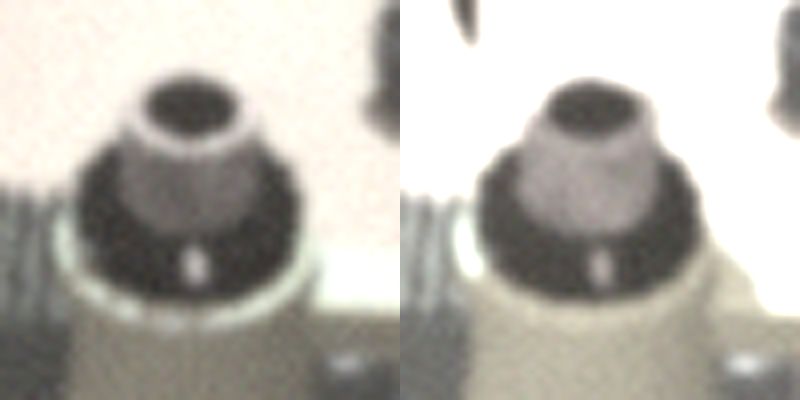

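The pointer now sits at about (202,280) in the crop, against (197,278) at the start. That's about 2° counter-clockwise, the same as the wrist's net turn (2.571 to 2.608), so the grip didn't slip. The gripper is open and clear of the ring, and the objects weren't approached.

```bash
python3 -c "
from cell import env
print(env.job_done(), env.state()['t'])"
```

```text
the job is handed in; nothing more can be done
the job is handed in; nothing more can be done
```

I gripped the collar and turned the ring clockwise in small steps until the burrs pressed at about 0.58 N m. That is inside the firm range and well below forcing. I then turned it back to three clicks counter-clockwise of the touching point, opened the gripper, lifted clear and handed the job in at about 13 s.

- **Touching point:** the torque climbed at about 8.8 N m per rad, which fits the burrs plus the click spring. I worked out the touching point from that, at a tool yaw of about 1.433.
- **Final position:** I let go at yaw 2.61, where the residual torque was only about 0.05 N m, so the ring was close to a rest position. In the side camera the pointer had moved about as far as the wrist (about 2° net), so the grip did not slip.
- **Not checked:** I did not re-measure the jar, rack and cup at the end. The gripper stayed clear of them, passing well above the jar, and the force readings showed nothing unexpected.

No check failed or disagreed.

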